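# Swing a stretcher bar past the bench dog into the glue-up bay

## Task

Push the loose wooden stretcher bar across the bench into the white three-sided glue-up bay, angling one end in behind the raised bench dog and then swinging the other end in, until the bar lies flat on the bench between the two end blocks with its whole long side against the back fence. Only push it with the fingers: do not lift it or pinch it between them. Leave the jars, bottle, can, tape, offcut and brush where they are.

Things in the scene. Friction and masses are not known exactly. Their poses are not given: they have to be found in the camera images.
- bar: canvas stretcher bar of medium-brown wood, a plain straight bar 300 mm long, 34 mm wide and 28 mm high, 0.16 to 0.3 kg, lying loose on the bench. Origin at the centre of its underside; y along its length (ends at y = -150 and +150 mm), x across, z up. Both ends are alike and it may go in either way round.
- bay: white-faced board bay fixed to the bench, 30 mm high, no floor. Origin: on the bench, middle of the back fence's front face; x into the fence, y along it, z up. Fence x 0 to 24, y -189 to 189 mm. End blocks reach from x = -45 mm to the fence, inner faces at y = -165 and 165 mm; mouth opens to -x. Home: bar origin near x = -17 mm, y within 15 mm of 0, its y parallel to the bay's y, either way round.
- dog: raised bench dog, a fixed round steel post 20 mm wide, 46 mm high (its 32 mm collar is flush, no obstacle), before the bay's mouth near one end: bay x about -56 mm, bay y about +120 or -120 mm (differs from start to start), so 46 mm are free between post and fence. Origin on its axis at bench level. A second dog at the other end is sunk flush with the bench: no obstacle.
- jar_a: white lidded jar, 60 mm wide, 62 mm high, beside the bay at +y; bystander, origin under its centre
- glue: white glue bottle, 44 mm wide, 140 mm high, beside the bay at -y; bystander, origin under its centre
- jar_b: glass jar with a lid, 54 mm wide, 70 mm high, behind the fence; bystander, origin under its centre
- can: metal can, 66 mm wide, 80 mm high, behind the fence; bystander, origin under its centre
- tape: roll of yellow tape lying flat, 90 mm wide, 24 mm high, in front of the bay at -y; bystander, origin under its centre
- offcut: wooden offcut 70 x 45 x 30 mm at the right of the bench; bystander, origin under its centre
- brush: flat brush about 200 mm long lying at the left of the bench; bystander

How it is judged (in metres and radians):
At the end, for the whole second after the job is handed in: The bar lies flat on the bench at rest inside the bay, between the end blocks, its middle within 7 mm of touching the back fence and its length parallel to the fence within 2 degrees (x of bar in the frame of bay between -0.024 and -0.012 m and y of bar in the frame of bay between -0.018 and 0.018 m and angle between the y axis of bar and the y axis of bay, either way round below 0.035 rad and angle between bar's own z axis and vertical below 0.05 rad and height (world z) of bar below 0.004 m and linear speed of bar below 0.01 m/s).
It fails at once if the bar is lifted off the bench (by more than 10 mm) or tipped (by more than 0.2 rad) (height (world z) of bar above 0.01 m or angle between bar's own z axis and vertical above 0.2 rad).
It fails at once if the bar is taken between the fingers (x of the grasp point in the frame of bar between -0.01 and 0.01 m and y of the grasp point in the frame of bar between -0.143 and 0.143 m and z of the grasp point in the frame of bar below 0.04 m).
It fails at once if a bystander is moved by more than 20 mm (distance of any of jar_a, glue, jar_b, can, tape, offcut, brush from where it was at the start of the episode above 0.02 m).
It also fails if it takes over 72 s, if anything falls off the work surface, if the arm or the gripper's body presses on something with over 40 N, if the wrist force passes 120 N, or if a joint passes its speed limit or range.

## Robot

A 6-joint arm with a two-finger parallel gripper is mounted at the origin on the work surface. World frame = base frame: x ahead of the robot, y to its left, z up, the work surface at z = 0. Lengths are in mm, angles in rad, forces in N, time in s.
With the tool pointing down it reaches from about 350 to 975 mm from the base axis. Payload 7.1 kg.
Tool frame: the origin (TCP) lies at the very end of the fingers, on their centre line; the grasp point (between the pads) lies 19 mm behind it; z points along the fingers, x is the direction in which the jaws open and shut, and the axes are right-handed (so a half turn about z gives the same grasp; the last joint's range is limited). The gripper opens to 88 mm and grips with 3 to 60 N. Pads are 20 mm wide; open, the fingers measure 115 mm over their backs; the gripper's body (75 mm by 178 mm) begins 61 mm behind the grasp point.
Start: joints at [1.087, 0.423, 1.63, -0, 1.089, -0.019], TCP at [280.12, 558.693, 222.675] pointing down, gripper open.
Joint ranges: [-3, 3], [-0.9, 2.11], [0.09, 2.58], [-1.31, 4.45], [0.11, 2.69], [-2.54, 2.54]. Speed limits (rad/s): [2.39, 2.39, 3.01, 3.14, 3.14, 3.14].

## Interface

Orientations are given as a rotation vector (axis times angle).
In Python, from workcell import ctrl gives the robot as it stands. The module is installed in compiled form; this text tells all that it offers.
- The arm moves only by the tool move_arm, never from a script. Its argument "motion" is a list of rows, each a list of 2 entries, a list of its own where there are three numbers: the shift along the tool's x, y, z normalised to -1 to 1, where 1 is 150 mm, then the turn, a rotation vector about the tool's x, y, z normalised to -1 to 1, where 1 is 60 degrees. In form: [[[x, y, z], [rx, ry, rz]], ...]. A call has exactly 5 rows; each row is the pose to reach, as a shift and turn from the pose commanded when the call began, along the tool's axes at that moment; what a row does not reach only later rows make up. A row lasts 1/8 s, in which the tool goes at most 62.5 mm and 10.7 degrees, less where a joint would pass 70% of its speed; a pose out of reach is approached as far as the arm can. A call with a number of a shift or a turn outside -1 to 1 is refused whole. A call with a gripper value outside its range is refused whole. "gripper" is the opening, from 0 (shut) to 1 (fully open), set as the call begins (left out, the last holds). The fingers move at their own pace and stop on an object; the grip force is fixed at half the most. Time passes only in rows, so rows that repeat a pose let the fingers close, or fill a call up. It gives the time, the measured TCP pose, the force and the opening at its end, in the units of the state.
- ctrl.get_obs(): the state, without advancing time (a new reading comes with each control period).
- ctrl.get_image(name): name is "side" or "top" or "wrist"; returns a dict with "pixels" (480x640x3 uint8, red, green, blue), "camera_matrix" (3x3 intrinsics, pixels), "D" ([k1, k2, p1, p2, k3] as OpenCV has them; the pictures are not rectified), "R" (3x3) and "t" (3): a world point X has camera coordinates R X + t; the wrist camera has in their place "mount" (4x4, takes a point from camera to tool coordinates, whose origin is the TCP and whose axes are the tool frame's). Camera axes: x right, y down, z forward; pixel columns grow to the right and rows downward; lengths in mm; the calibration is good to about 2 mm. A picture is of the moment at which its call begins: read the wrist's pose just before it. There is no depth.
- ctrl.close_job(): hands the job in, once; it reports no verdict.
Trained networks look in the newest picture that a camera, given by its name, has taken for a name from the list of things; names that differ only in an ending like _2 or _b are one class to them, and where a whole thing is asked for, a point or a joint stands for the part that bears it (a point fixed in the world has none). Each returns a list of dicts, best first, with "p" (0 to 1); they miss things now and then, are a little off and sometimes report something else, mostly with a low value. They report only what shows in the picture. A call takes as long as a camera call.
- ctrl.boxes_of(camera, name): "location" ([x, y, z] in mm, in world coordinates, good to about 4 mm: the middle of the surface that is visible of it).
- ctrl.regions_of(camera, name): "mask" (480x640 bool, what is visible of it).
- ctrl.pinpoint(camera, name): "location" ([x, y, z] in mm, in world coordinates, good to about 4 mm: a listed point, or the origin of a listed thing).
The state is a dict: "t": time; "qpos": joint angles; "qvel": joint speeds; "joint_torque": joint torques, N m; "ee_pos": TCP position; "orientation": TCP orientation; "ft_force": force on the tool from outside, world axes, zero at the start; "moment": the same for the moment, N m; "width": finger opening in mm.
Only numpy, scipy, OpenCV 4.12 (cv2) and the standard library are available. Lean on these libraries where they do the work, as an engineer would, in place of code of your own. Each camera call takes 0.05 s, during which the arm holds its last target.

## Working session

There is one attempt and no reset: what is moved stays moved. The work goes in short steps, Python scripts to look and compute and a tool call to move; the robot and the scene stay as the last step left them, time stands still between calls to the robot, and variables do not carry over. Pictures are saved under pics/ and viewed, and the job is handed in when it is done.

Besides the shell and the picture viewer there is one more tool, called as a command line: name --argument value ..., lists and objects as JSON in quotes. move_arm: Moves the arm, as the interface text tells. Its arguments: {"type":"object","properties":{"motion":{"type":"array","items":{"type":"array"}},"gripper":{"type":"number"}},"required":["motion"]}

```bash
mkdir -p pics
cat > h.py <<'E'
import numpy as np, cv2
from workcell import ctrl
def save(cam,name):
    im=ctrl.get_image(cam); cv2.imwrite(f'pics/{name}.png',im['pixels'][:,:,::-1].copy()); return im
def ray(im,uv,z):
    K=np.array(im['camera_matrix']);D=np.array(im['D']);R=np.array(im['R']);t=np.array(im['t'])
    p=cv2.undistortPoints(np.array(uv,float).reshape(-1,1,2),K,D).reshape(-1,2)
    c=-R.T@t; d=np.c_[p,np.ones(len(p))]@R
    s=(z-c[2])/d[:,2]; return c+d*s[:,None]
def proj(im,X):
    r,_=cv2.Rodrigues(np.array(im['R'])); return cv2.projectPoints(np.array(X,float).reshape(-1,1,3),r,np.array(im['t'],float),np.array(im['camera_matrix']),np.array(im['D']))[0].reshape(-1,2)
E
python3 - <<'E'
from h import *
o=ctrl.get_obs(); print({k:np.round(v,3) for k,v in o.items()})
for c in ['top','side']:
    im=save(c,c+'0')
    print(c, 'cam', np.round(-np.array(im['R']).T@np.array(im['t'])))
    for n in ['bar','bay','dog','jar_a','glue','can','tape','offcut','brush']:
        r=ctrl.pinpoint(c,n); print(n,[(np.round(x['location'],1),round(x['p'],2)) for x in r[:3]])
E
```

```text
{'t': np.float64(0.0), 'qpos': array([ 1.087,  0.424,  1.631, -0.   ,  1.089, -0.019]), 'qvel': array([-0.   ,  0.   ,  0.001,  0.002, -0.   , -0.   ]), 'joint_torque': array([-3.0000e-03, -5.4464e+01, -2.7365e+01,  6.4000e-02,  2.3000e-02,
       -0.0000e+00]), 'ee_pos': array([279.868, 558.207, 221.896]), 'orientation': array([ 2.673e+00,  1.650e+00, -2.000e-03]), 'ft_force': array([-0.662, -0.542, -0.231]), 'moment': array([ 0.004, -0.008,  0.029]), 'width': np.float64(87.634)}
top cam [ 274.   25. 1646.]
bar [(array([517.9, -50.2,  -5.6]), 0.74)]
bay []
dog [(array([ 6.010e+02, -1.693e+02, -5.000e-01]), 0.53)]
jar_a [(array([ 732.6, -145.7,    2.7]), 0.92), (array([6.894e+02, 2.398e+02, 3.000e-01]), 0.63)]
glue [(array([ 655.7, -351. ,   -0.9]), 0.69)]
can [(array([744.1,  33.3,   1.5]), 0.63)]
tape [(array([ 506.8, -377.7,   -0.7]), 0.85)]
offcut [(array([ 322.2, -376.6,    1.2]), 0.71), (array([6.891e+02, 2.372e+02, 5.000e-01]), 0.25)]
brush [(array([ 320.2, -376.6,   -1.1]), 0.31)]
side cam [-151. -793.  732.]
bar [(array([523.9, -50.9,   2.2]), 0.64)]
bay [(array([ 6.61e+02, -5.82e+01,  1.00e-01]), 0.93)]
dog [(array([ 598.1, -172.3,   -3.8]), 0.62)]
jar_a [(array([ 7.296e+02, -1.418e+02, -1.000e-01]), 0.76), (array([685.9, 240.6,  -2.5]), 0.68)]
glue [(array([ 652.5, -348.9,   -1.6]), 0.87)]
can [(array([7.475e+02, 3.510e+01, 3.000e-01]), 0.57)]
tape [(array([ 503.6, -380.4,   -4.3]), 0.94)]
offcut [(array([ 321.1, -377. ,    0.7]), 0.6)]
brush [(array([362.6, 408.6,  -0.9]), 0.89), (array([ 505. , -380.9,   -1.7]), 0.54)]
```

View pics/top0.png

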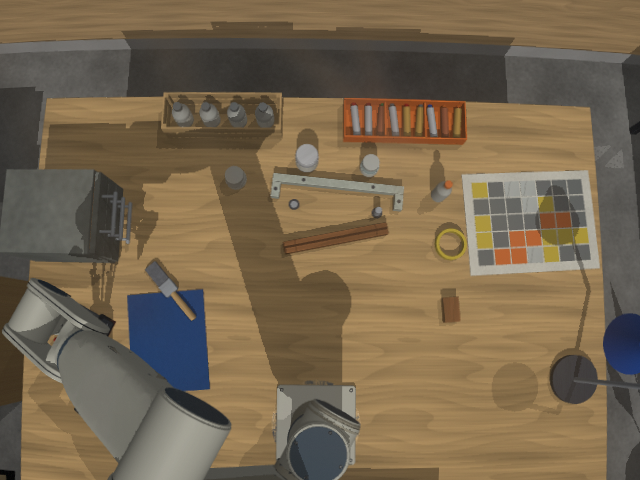

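View pics/side0.png

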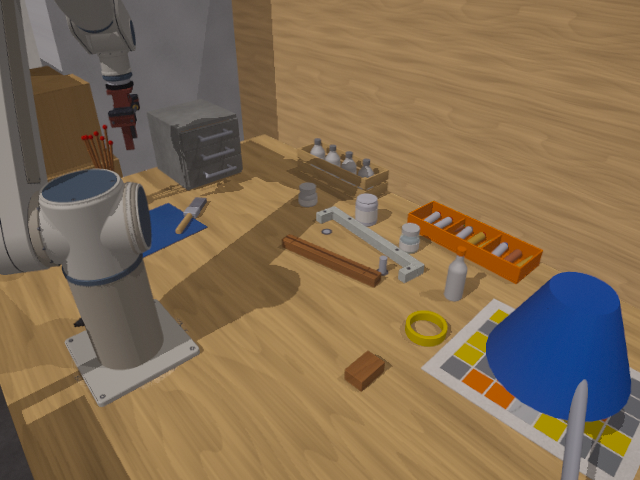

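```bash
cat >> h.py <<'E'
from scipy.optimize import minimize
def box(x0,x1,y0,y1,z0,z1): return np.array([[x,y,z] for x in(x0,x1) for y in(y0,y1) for z in(z0,z1)],float)
PARTS={'bar':[box(-17,17,-150,150,0,28)],
 'bay':[box(0,24,-189,189,0,30),box(-45,0,165,189,0,30),box(-45,0,-189,-165,0,30)],}
def place(P,p):
    c,s=np.cos(p[2]),np.sin(p[2]); R=np.array([[c,-s,0],[s,c,0],[0,0,1]]); return P@R.T+[p[0],p[1],0]
S=4
def render(im,parts,p):
    m=np.zeros((480*S,640*S),np.uint8)
    for P in parts:
        u=proj(im,place(P,p)); h=cv2.convexHull(((u+.5)*S*16).astype(np.int32)); cv2.fillConvexPoly(m,h,1,shift=4)
    return cv2.resize(m.astype(np.float32),(640,480),interpolation=cv2.INTER_AREA)
def fit(ims,masks,parts,p0):
    def cost(p): return sum(np.abs(render(i,parts,p)-m).sum() /max(m.sum(),1) for i,m in zip(ims,masks))
    sim=np.array([p0]+[np.array(p0)+d for d in ([12,0,0],[0,12,0],[0,0,.08])])
    r=minimize(cost,p0,method='Nelder-Mead',options=dict(initial_simplex=sim,xatol=.02,fatol=1e-4,maxiter=400))
    return r.x,r.fun
def see(name,p0,cams=('top','side'),tag=None,ims=None):
    I=[];M=[]
    for c in cams:
        im=ctrl.get_image(c); r=ctrl.regions_of(c,name)
        if not r: print(c,'no',name); continue
        m=np.array(r[0]['mask']).astype(np.float32); 
        I.append(im);M.append(m)
        x,f=fit([im],[m],PARTS[name],p0); print(name,c,'p',round(r[0]['p'],2),'n',m.sum(),np.round(x[:2],1),round(x[2],4),round(f,3))
        if tag:
            v=im['pixels'][:,:,::-1].copy(); v=cv2.resize(v,None,fx=4,fy=4,interpolation=cv2.INTER_CUBIC)
            rr=cv2.resize((render(im,PARTS[name],x)>.5).astype(np.uint8),None,fx=4,fy=4)
            for mm,col in((cv2.resize((m>.5).astype(np.uint8),None,fx=4,fy=4,interpolation=0),(0,255,255)),(rr,(0,0,255))):
                cs,_=cv2.findContours(mm,0,2); cv2.drawContours(v,cs,-1,col,1)
            ys,xs=np.where(m>.5); cy,cx=int(ys.mean())*4,int(xs.mean())*4
            cv2.imwrite(f'pics/{tag}_{name}_{c}.png',v[max(cy-260,0):cy+260,max(cx-390,0):cx+390])
    x,f=fit(I,M,PARTS[name],p0); print(name,'joint',np.round(x[:2],1),round(x[2],4),round(f,3)); return x
def inbay(B,p):
    c,s=np.cos(B[2]),np.sin(B[2]); d=np.array(p[:2])-B[:2]; return np.array([c*d[0]+s*d[1],-s*d[0]+c*d[1]]+([p[2]-B[2]] if len(p)>2 else []))
E
python3 - <<'E'
from h import *
b=see('bar',[518,-50,.2],tag='a'); B=see('bay',[661,-58,-.1],tag='a'); print('rel',inbay(B,b))
for d in ([601,-169],[598,-172]): print(inbay(B,d))
E
```

```text
bar top p 0.65 n 1413.0 [520.1 -49.6] 0.2077 0.055
bar side p 0.9 n 1696.0 [517.2 -49.5] 0.2094 0.05
bar joint [519.3 -48.4] 0.2064 0.139
bay top p 0.94 n 1620.0 [664.9 -54.9] -0.0906 0.077
bay side p 0.91 n 1832.0 [661.8 -55.6] -0.0956 0.056
bay joint [664.2 -54.9] -0.0938 0.174
rel [-144.87501816   -7.15293328    0.30026197]
[ -52.26855034 -119.56189242]
[ -54.97432929 -122.82972967]
```

View pics/a_bay_top.png

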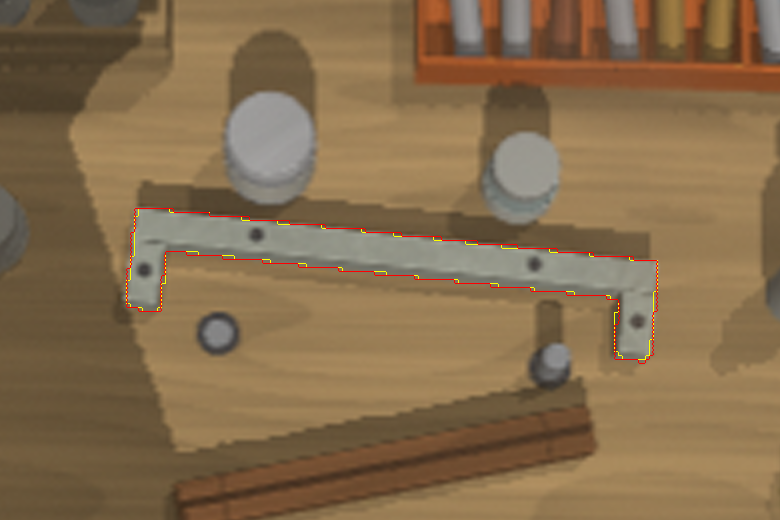

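View pics/a_bar_side.png

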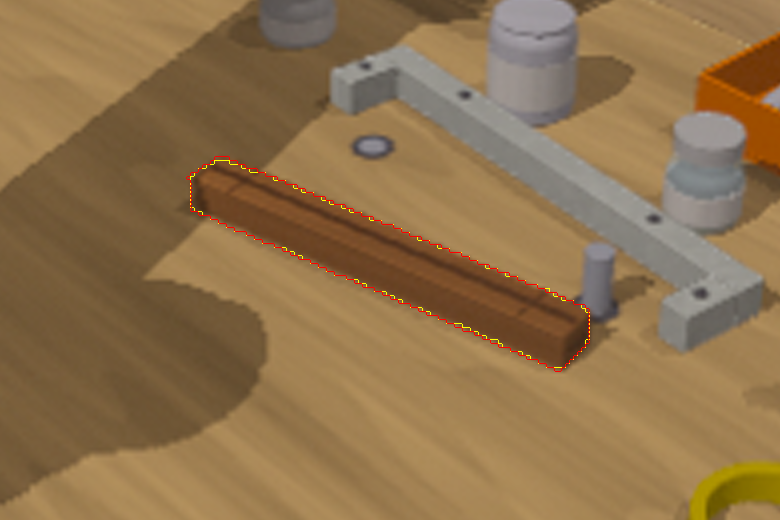

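```bash
cat >> h.py <<'E'
from scipy.spatial.transform import Rotation as Ro
Bay=np.array([664.0,-55.0,-0.0935])
def b2w(x,y,th=None,B=None):
    B=Bay if B is None else B
    c,s=np.cos(B[2]),np.sin(B[2]); r=[B[0]+c*x-s*y,B[1]+s*x+c*y]
    return np.array(r+([th+B[2]] if th is not None else []))
def nav(x,y,z,phi=None):
    """phi world angle deg of tool x"""
    o=ctrl.get_obs(); R=Ro.from_rotvec(o['orientation']).as_matrix()
    ph=np.degrees(np.arctan2(R[1,0],R[0,0]))
    d=R.T@(np.array([x,y,z])-o['ee_pos'])
    phi=ph if phi is None else phi
    Rt=np.array([[np.cos(np.radians(phi)),np.sin(np.radians(phi)),0],[np.sin(np.radians(phi)),-np.cos(np.radians(phi)),0],[0,0,-1]])
    rv=Ro.from_matrix(R.T@Rt).as_rotvec()
    print('t',round(float(o['t']),2),'at',np.round(o['ee_pos'],1),'phi',round(ph,1),'F',np.round(o['ft_force'],1),'q',np.round(o['qpos'],2))
    print('shift',np.round(d/150,3),'rot',np.round(rv/np.radians(60),3))
E
python3 - <<'E'
from h import *
b=b2w(-145,-7,.3);print(b)
nav(555,-222,120,11.8)
E
```

```text
[ 5.18979805e+02 -4.84316696e+01  2.06500000e-01]
t 1.4 at [280.1 558.7 222.7] phi 63.4 F [-0.5  0.4  0.5] q [ 1.09  0.42  1.63  0.    1.09 -0.02]
shift [-3.831  3.971  0.684] rot [-0.    -0.     0.859]
```

move_arm --motion '[[[-1, 1, 0], [0, 0, 0.86]], [[-1, 1, 0], [0, 0, 0.86]], [[-1, 1, 0], [0, 0, 0.86]], [[-1, 1, 0], [0, 0, 0.86]], [[-1, 1, 0], [0, 0, 0.86]]]' --gripper 0

```text
t: 2.02
ee_pos: [347.5, 355.5, 222.9]
orientation: [3.126, 0.309, 0.0]
ft_force: [0.0, 0.4, -0.4]
width: 41.4
```

```bash
python3 -c "
from h import *
nav(555,-222,120,11.8)"
```

```text
t 2.02 at [347.5 355.5 222.9] phi 11.3 F [ 0.   0.4 -0.4] q [ 0.77  0.23  1.91 -0.    1.    0.58]
shift [0.602 4.047 0.687] rot [ 0.    -0.    -0.008]
```

move_arm --motion '[[[0.15, 1, 0.1], [0, 0, 0]], [[0.15, 1, 0.1], [0, 0, 0]], [[0.15, 1, 0.1], [0, 0, 0]], [[0.15, 1, 0.1], [0, 0, 0]], [[0.15, 1, 0.1], [0, 0, 0]]]'

```text
t: 2.65
ee_pos: [399.7, 215.7, 207.9]
orientation: [-3.125, -0.322, -0.001]
ft_force: [0.6, -0.5, -0.8]
width: 0.6
```

move_arm --motion '[[[0.15, 1, 0.1], [0, 0, 0]], [[0.15, 1, 0.1], [0, 0, 0]], [[0.15, 1, 0.1], [0, 0, 0]], [[0.15, 1, 0.1], [0, 0, 0]], [[0.15, 1, 0.1], [0, 0, 0]]]'

```text
t: 3.28
ee_pos: [452.1, 74.1, 192.8]
orientation: [-3.125, -0.324, -0.0]
ft_force: [1.0, 1.0, -0.1]
width: 0.6
```

move_arm --motion '[[[0.15, 1, 0.1], [0, 0, 0]], [[0.15, 1, 0.1], [0, 0, 0]], [[0.15, 1, 0.1], [0, 0, 0]], [[0.15, 1, 0.1], [0, 0, 0]], [[0.15, 1, 0.1], [0, 0, 0]]]'

```text
t: 3.9
ee_pos: [504.4, -67.7, 177.7]
orientation: [-3.124, -0.324, 0.001]
ft_force: [0.3, -0.8, -0.0]
width: 0.3
```

move_arm --motion '[[[0.15, 1, 0.1], [0, 0, 0]], [[0.15, 1, 0.1], [0, 0, 0]], [[0.15, 1, 0.1], [0, 0, 0]], [[0.15, 1, 0.1], [0, 0, 0]], [[0.15, 1, 0.1], [0, 0, 0]]]'

```text
t: 4.53
ee_pos: [557.0, -209.6, 162.7]
orientation: [-3.124, -0.324, 0.001]
ft_force: [0.5, 0.1, 0.0]
width: 0.5
```

```bash
python3 -c "
from h import *
nav(555,-222,10,11.8)"
```

```text
t 4.53 at [ 557.  -209.6  162.7] phi 11.9 F [0.5 0.1 0. ] q [-0.38  0.45  1.74  0.    0.95 -0.59]
shift [-0.029  0.079  1.018] rot [-0.001  0.001  0.001]
```

move_arm --motion '[[[-0.03, 0.1, 0.2], [0, 0, 0]], [[-0.03, 0.1, 0.4], [0, 0, 0]], [[-0.03, 0.1, 0.7], [0, 0, 0]], [[-0.03, 0.1, 0.9], [0, 0, 0]], [[-0.03, 0.1, 1.0], [0, 0, 0]]]'

```text
t: 5.15
ee_pos: [555.2, -225.1, 11.5]
orientation: [-3.123, -0.325, 0.003]
ft_force: [-0.1, -0.3, 0.2]
width: 0.3
```

```bash
python3 -c "
from h import *
nav(555,-222,12,11.8)
save('side','s1');im=save('wrist','w1')
b=np.array([519.1,-48.9,.2065]);o=ctrl.get_obs();print(inbay(b,o['ee_pos'][:2]))"
```

```text
t 5.15 at [ 555.2 -225.1   11.5] phi 11.9 F [-0.1 -0.3  0.2] q [-0.41  0.69  1.78  0.    0.68 -0.61]
shift [ 0.003 -0.021 -0.003] rot [-0.001  0.002  0.001]
[  -0.81009977 -180.5090898 ]
```

View pics/s1.png

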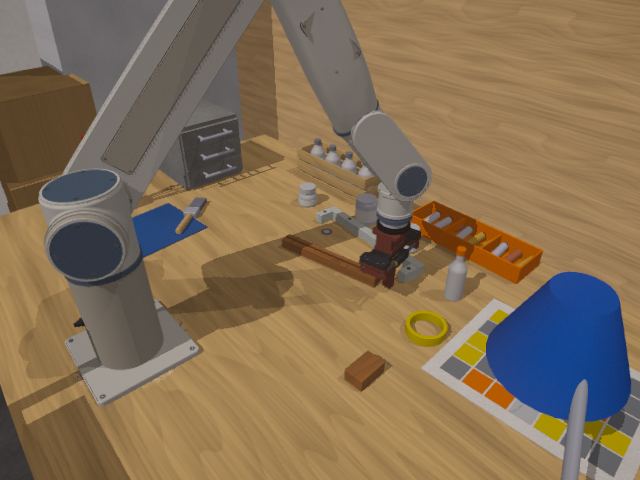

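move_arm --motion '[[[0, -0.1, 0], [0, 0, 0]], [[0, -0.19, 0], [0, 0, 0]], [[0, -0.28, 0], [0, 0, 0]], [[0, -0.37, 0], [0, 0, 0]], [[0, -0.44, 0], [0, 0, 0]]]'

```text
t: 5.88
ee_pos: [542.9, -161.9, 13.2]
orientation: [3.124, 0.323, 0.002]
ft_force: [0.3, -3.7, 3.6]
width: 0.4
```

```bash
cat > look.py <<'E'
from h import *
import sys
o=ctrl.get_obs(); 
p0=[float(v) for v in sys.argv[1:4]]
b=see('bar',b2w(*p0),tag=sys.argv[4] if len(sys.argv)>4 else None)
print('BAR in bay',np.round(inbay(Bay,b),3)); nav(*o['ee_pos']); 
print('tcp bay',np.round(inbay(Bay,o['ee_pos'][:2]),1),'tcp in bar',np.round(inbay(b,o['ee_pos'][:2]),1))
E
python3 look.py -157 36 .3 b
python3 - <<'E'
from h import *
for c in('top','side'):
    ctrl.get_image(c); print([(inbay(Bay,np.array(r['location'][:2])),r['p']) for r in ctrl.pinpoint(c,'dog')])
E
```

```text
bar top p 0.69 n 464.0 [511.   -2.2] 0.2128 2.094
bar side p 0.74 n 1355.0 [506.1  -1.5] 0.1807 0.237
bar joint [509.   -2.1] 0.1998 2.382
BAR in bay [-159.264   38.213    0.293]
t 6.08 at [ 541.9 -162.    12.3] phi 11.8 F [ 0.2  0.7 -0.3] q [-0.31  0.65  1.86  0.    0.63 -0.52]
shift [ 0.007  0.001 -0.006] rot [-0.001  0.001 -0.   ]
tcp bay [-110.6 -117.8] tcp in bar [   1.5 -163.4]
[(array([-0.10270021,  1.09519526]), 0.48)]
[(array([ -57.56045683, -118.79294512]), 0.68), (array([-125.10292999, -337.85582266]), 0.19)]
```

move_arm --motion '[[[0, 0.04, 0], [0, 0, 0]], [[0, 0.06, -0.2], [0, 0, 0]], [[0, 0.06, -0.45], [0, 0, 0]], [[-0.2, -0.1, -0.6], [0, 0, 0.17]], [[-0.5, -0.3, -0.65], [0, 0, 0.34]]]' --gripper 0

```text
t: 6.9
ee_pos: [461.2, -134.6, 111.7]
orientation: [3.131, -0.246, 0.006]
ft_force: [0.2, -0.6, 0.8]
width: 0.5
```

```bash
python3 look.py -157 36 .3;  python3 -c "
from h import *
nav(447,-14,100,-78.5)"
```

```text
bar top p 0.76 n 1174.0 [509.1   1.3] 0.2092 0.248
bar side p 0.67 n 1298.0 [544.7  79.9] -0.6873 1.644
bar joint [506.4  14.2] 0.2013 2.511
BAR in bay [-163.348   54.163    0.295]
t 7.1 at [ 459.9 -134.1  110.6] phi -8.6 F [ 0.5 -0.6 -0.4] q [-0.31  0.39  2.02 -0.    0.73 -0.16]
shift [ 0.009  0.002 -0.007] rot [ 0.    -0.001 -0.   ]
tcp bay [-194.5  -98.2] tcp in bar [ -74.1 -136.7]
t 7.1 at [ 459.9 -134.1  110.6] phi -8.6 F [ 0.5 -0.6 -0.4] q [-0.31  0.39  2.02 -0.    0.73 -0.16]
shift [-0.205 -0.779  0.071] rot [-0.000e+00 -1.000e-03  1.165e+00]
```

move_arm --motion '[[[-0.1, -0.3, 0], [0, 0, 0.18]], [[-0.15, -0.6, 0], [0, 0, 0.36]], [[-0.21, -0.79, 0], [0, 0, 0.54]], [[-0.21, -0.79, 0], [0, 0, 0.72]], [[-0.21, -0.79, 0], [0, 0, 0.88]]]' --gripper 1

```text
t: 7.72
ee_pos: [448.5, -11.8, 110.1]
orientation: [-2.697, 1.61, -0.002]
ft_force: [0.6, 0.8, 0.0]
width: 46.7
```

```bash
python3 look.py -157 36 .3 c;  python3 -c "
from h import *
nav(449,-12,12,-78.5)"
```

```text
bar top p 0.93 n 563.0 [510.   -4.3] 0.2048 1.559
bar side p 0.86 n 1609.0 [507.8  -3.3] 0.1944 0.06
bar joint [509.1  -3.3] 0.2038 1.637
BAR in bay [-159.01    36.973    0.297]
t 7.92 at [447.8 -12.3 110.1] phi -61.2 F [-0.3 -0.5 -0.2] q [-0.05  0.35  2.09  0.    0.7   1.01]
shift [-0.    -0.006 -0.   ] rot [-0. -0.  0.]
tcp bay [-218.6   22.9] tcp in bar [-61.1   4. ]
t 7.92 at [447.8 -12.3 110.1] phi -61.2 F [-0.3 -0.5 -0.2] q [-0.05  0.35  2.09  0.    0.7   1.01]
shift [ 0.002 -0.008  0.654] rot [-0.    -0.     0.289]
```

move_arm --motion '[[[0, 0, 0.1], [0, 0, 0.17]], [[0, 0, 0.25], [0, 0, 0.29]], [[0, 0, 0.4], [0, 0, 0.29]], [[0, 0, 0.55], [0, 0, 0.29]], [[0, 0, 0.65], [0, 0, 0.29]]]' --gripper 1

```text
t: 8.55
ee_pos: [446.9, -12.2, 11.7]
orientation: [2.429, -1.991, -0.001]
ft_force: [-0.4, 0.1, 0.0]
width: 87.6
```

Run:
```python
from h import *
# final tool pose for bar target (-59.7,58,.19): tool at bar local (-27.,yoff)
b=np.array([508.5,-3.5,.20]); o=ctrl.get_obs(); print('tcp in bar',inbay(b,o['ee_pos'][:2]))
y=inbay(b,o['ee_pos'][:2])[1]
T=b2w(-59.7,58,.19)
w=b2w(-27,y,B=T); print(T,w); nav(w[0],w[1],12,np.degrees(T[2])-90)
```

```text
tcp in bar [-62.09943895   3.66424929]
[6.09975868e+02 8.32047982e+00 9.65000000e-02] [582.74843436   9.3662231 ]
t 8.55 at [446.9 -12.2  11.7] phi -78.7 F [-0.4  0.1  0. ] q [-0.05  0.56  2.12 -0.    0.47  1.32]
shift [ 0.036 -0.916 -0.003] rot [0.    0.    0.096]
```

move_arm --motion '[[[0, -0.12, 0], [0, 0, 0]], [[0, -0.23, 0], [0, 0, 0]], [[0, -0.32, 0], [0, 0, 0]], [[0, -0.41, 0], [0, 0, 0]], [[0, -0.5, 0], [0, 0, 0]]]'

```text
t: 9.18
ee_pos: [520.7, 2.7, 13.0]
orientation: [2.427, -1.994, -0.001]
ft_force: [-3.3, -0.7, 1.9]
width: 88.0
```

```bash
python3 look.py -115 50 .29 d
python3 - <<'E'
from h import *
T=b2w(-59.7,58,.19)
w=b2w(-27,4,B=T); nav(w[0],w[1],12,np.degrees(T[2])-90)
E
```

```text
bar top p 0.68 n 471.0 [499.8 -89.8] 1.1687 3.757
bar side p 0.71 n 1262.0 [549.5   6.5] 0.19 0.281
bar joint [549.4   8.4] 0.1985 4.36
BAR in bay [-120.007   52.385    0.292]
t 9.38 at [521.    2.6  12.8] phi -78.8 F [-0.1  0.6 -0.5] q [-0.02  0.61  1.96  0.    0.57  1.36]
shift [-0.001  0.002 -0.001] rot [-0.001 -0.     0.   ]
tcp bay [-148.1   44.1] tcp in bar [-29.3   0.2]
t 9.38 at [521.    2.6  12.8] phi -78.8 F [-0.1  0.6 -0.5] q [-0.02  0.61  1.96  0.    0.57  1.36]
shift [ 0.033 -0.413  0.006] rot [-0.001 -0.     0.094]
```

View pics/d_bar_side.png

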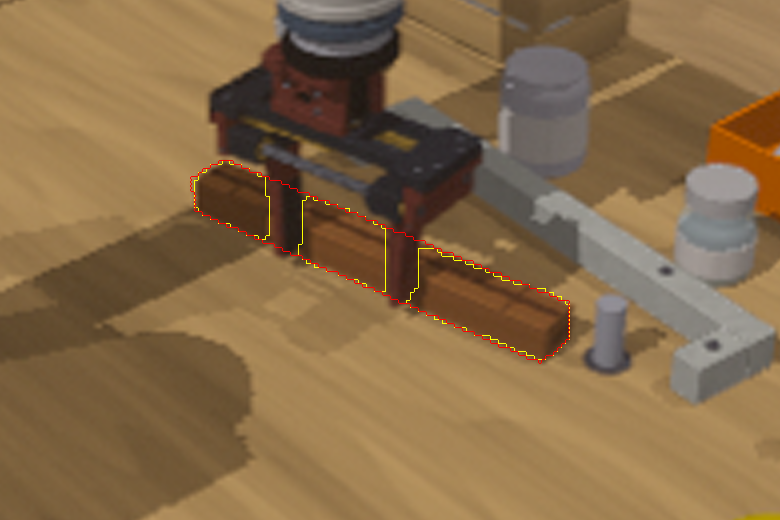

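move_arm --motion '[[[0.01, -0.09, 0], [0, 0, 0.02]], [[0.01, -0.18, 0], [0, 0, 0.04]], [[0.02, -0.27, 0], [0, 0, 0.06]], [[0.02, -0.35, 0], [0, 0, 0.08]], [[0.02, -0.41, 0], [0, 0, 0.095]]]'

```text
t: 10.0
ee_pos: [582.1, 11.7, 12.6]
orientation: [-2.324, 2.114, -0.0]
ft_force: [-1.0, -0.1, 0.0]
width: 88.0
```

```bash
python3 look.py -60 62 .19 e
```

```text
bar top p 0.8 n 489.0 [610.1  10.3] 0.0888 2.015
bar side p 0.88 n 1163.0 [608.5  12.6] 0.0953 0.281
bar joint [609.6  11.2] 0.0907 2.314
BAR in bay [-60.37   60.814   0.184]
t 10.2 at [581.4  11.5  12.7] phi -84.5 F [-0.3 -0.6  0.9] q [-0.    0.67  1.82 -0.    0.65  1.47]
shift [-0.    -0.005  0.001] rot [-0. -0.  0.]
tcp bay [-87.8  58.7] tcp in bar [-27.3   3. ]
```

View pics/e_bar_side.png

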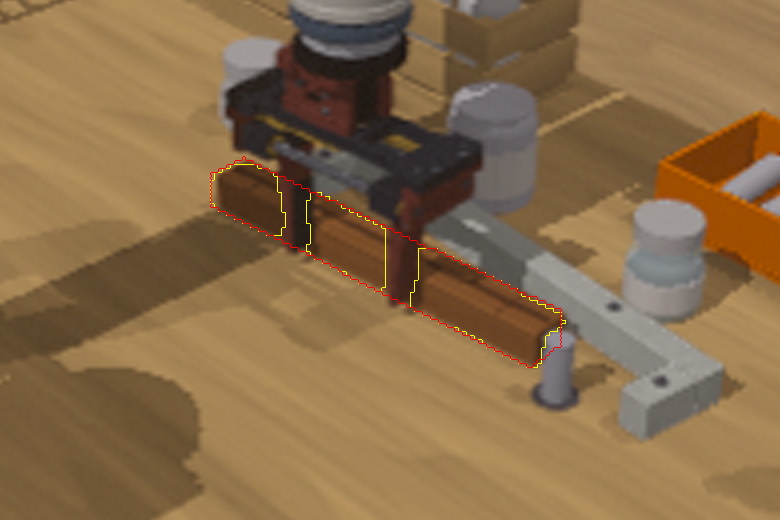

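move_arm --motion '[[[0, -0.015, 0], [0, 0, 0]], [[0, -0.015, 0], [0, 0, 0]], [[0, 0.2, 0], [0, 0, 0]], [[-0.3, 0.3, 0], [0, 0, 0]], [[-0.7, 0.3, 0], [0, 0, 0]]]'

```text
t: 10.82
ee_pos: [525.2, 111.5, 12.7]
orientation: [2.321, -2.116, -0.001]
ft_force: [1.3, 0.7, -0.6]
width: 87.6
```

```bash
python3 look.py -60 62 .19
python3 - <<'E'
from h import *
nav(550,195,12,-84.5)
nav(595,191,12,-84.5)
E
```

```text
bar top p 0.87 n 860.0 [612.3  10.2] 0.1109 0.703
bar side p 0.66 n 1192.0 [609.8  10.5] 0.0835 0.233
bar joint [611.6  12.4] 0.0971 0.98
BAR in bay [-58.465  62.198   0.191]
t 11.03 at [526.3 112.6  12.8] phi -84.4 F [ 0.1 -0.8  0.8] q [ 0.19  0.63  1.92 -0.    0.59  1.66]
shift [0.007 0.008 0.   ] rot [-0. -0.  0.]
tcp bay [-153.7  152.8] tcp in bar [-76.4 107. ]
t 11.03 at [526.3 112.6  12.8] phi -84.4 F [ 0.1 -0.8  0.8] q [ 0.19  0.63  1.92 -0.    0.59  1.66]
shift [-0.531 -0.211  0.005] rot [-0.    -0.     0.002]
t 11.03 at [526.3 112.6  12.8] phi -84.4 F [ 0.1 -0.8  0.8] q [ 0.19  0.63  1.92 -0.    0.59  1.66]
shift [-0.475 -0.507  0.006] rot [-0.    -0.     0.002]
```

move_arm --motion '[[[-0.3, 0, 0], [0, 0, 0]], [[-0.56, 0, 0], [0, 0, 0]], [[-0.56, 0, 0], [0, 0, 0]], [[-0.56, 0, 0], [0, 0, 0]], [[-0.56, -0.1, 0], [0, 0, 0]]]' --gripper 0

```text
t: 11.65
ee_pos: [533.0, 195.1, 12.5]
orientation: [2.322, -2.113, -0.001]
ft_force: [0.1, 0.7, -1.0]
width: 41.2
```

```bash
python3 look.py -58.5 62 .19 f
python3 - <<'E'
from h import *
nav(595,193,12,-84.5)
E
```

```text
bar top p 0.55 n 1234.0 [612.8   4.2] 0.0995 0.188
bar side p 0.78 n 1344.0 [608.7  13.4] 0.0994 0.1
bar joint [611.   12.8] 0.0981 0.322
BAR in bay [-59.084  62.528   0.192]
t 11.85 at [534.1 196.1  12.7] phi -84.6 F [-0.6 -0.3 -0.3] q [ 0.33  0.66  1.85 -0.    0.63  1.81]
shift [0.006 0.008 0.001] rot [-0.  0. -0.]
tcp bay [-153.8  236.8] tcp in bar [-59.8 189.1]
t 11.85 at [534.1 196.1  12.7] phi -84.6 F [-0.6 -0.3 -0.3] q [ 0.33  0.66  1.85 -0.    0.63  1.81]
shift [ 0.059 -0.402  0.005] rot [-0.     0.    -0.002]
```

View pics/f_bar_top.png

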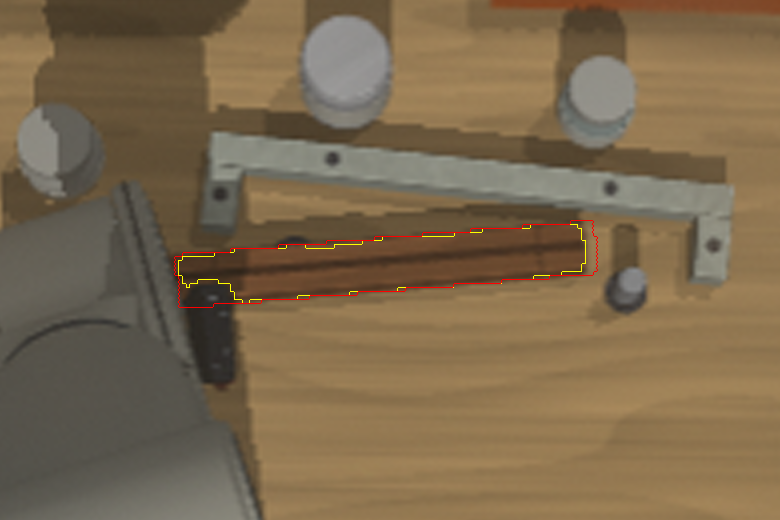

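View pics/f_bar_side.png

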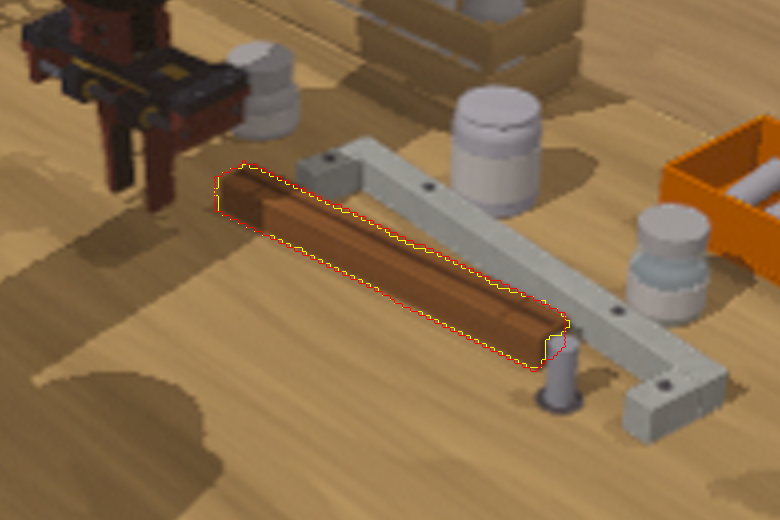

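move_arm --motion '[[[0, 0, 0], [0, 0, 0]], [[0, -0.1, 0], [0, 0, 0]], [[0, -0.2, 0], [0, 0, 0]], [[0, -0.3, 0], [0, 0, 0]], [[0, -0.4, 0], [0, 0, 0]]]' --gripper 0

```text
t: 12.48
ee_pos: [594.3, 202.7, 12.7]
orientation: [-2.325, 2.113, -0.0]
ft_force: [0.9, 0.2, 0.3]
width: 0.3
```

```bash
python3 look.py -58.5 62 .19
python3 - <<'E'
from h import *
T=b2w(-59,62.3,.19); w=b2w(0,150+13.5-30,B=T); nav(w[0],w[1],12)
E
```

```text
bar top p 0.84 n 1167.0 [613.1   1.1] 0.0938 0.261
bar side p 0.78 n 1302.0 [610.   11.3] 0.0879 0.127
bar joint [611.6  12.4] 0.0922 0.404
BAR in bay [-58.503  62.195   0.186]
t 12.68 at [593.  202.4  12.4] phi -84.5 F [0.7 0.4 0.1] q [0.31 0.71 1.72 0.   0.72 1.79]
shift [-0.001 -0.009 -0.002] rot [ 0.001 -0.    -0.   ]
tcp bay [-93.4 250. ] tcp in bar [  0.4 191. ]
t 12.68 at [593.  202.4  12.4] phi -84.5 F [0.7 0.4 0.1] q [0.31 0.71 1.72 0.   0.72 1.79]
shift [0.381 0.001 0.003] rot [ 0.001 -0.    -0.   ]
```

move_arm --motion '[[[0.1, 0, 0], [0, 0, 0]], [[0.18, 0, 0], [0, 0, 0]], [[0.25, 0, 0], [0, 0, 0]], [[0.32, 0, 0], [0, 0, 0]], [[0.38, 0, 0], [0, 0, 0]]]'

```text
t: 13.3
ee_pos: [598.5, 144.9, 12.7]
orientation: [2.324, -2.113, -0.0]
ft_force: [0.4, 1.4, -0.6]
width: 0.8
```

```bash
python3 look.py -53 32 .19 g
```

```text
bar top p 0.61 n 907.0 [615.8 -24.5] 0.0871 0.609
bar side p 0.71 n 1353.0 [612.1 -16.2] 0.0926 0.133
bar joint [613.4 -14.7] 0.091 0.761
BAR in bay [-54.122  35.445   0.185]
t 13.5 at [598.6 145.5  12.7] phi -84.6 F [-0.   0.9 -0.1] q [ 0.22  0.7   1.74 -0.    0.7   1.69]
shift [0.004 0.001 0.   ] rot [-0. -0.  0.]
tcp bay [-83.9 192.9] tcp in bar [ -0.4 160.3]
```

View pics/g_bar_top.png

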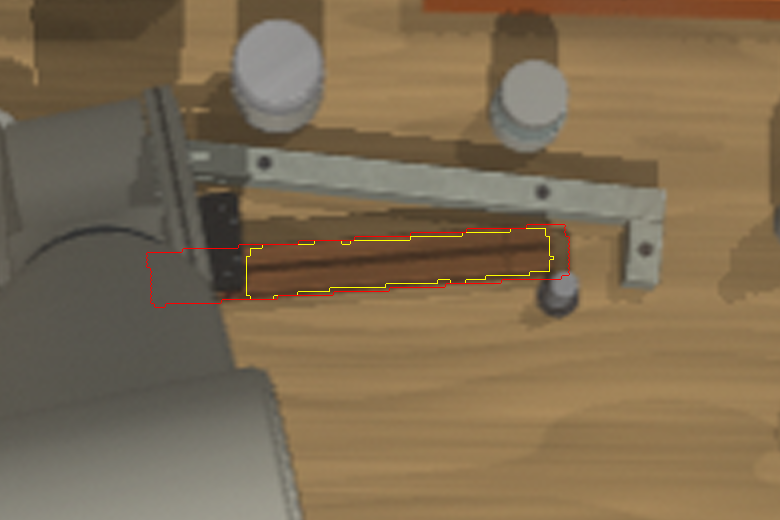

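move_arm --motion '[[[0.04, 0, 0], [0, 0, 0]], [[0.08, 0, 0], [0, 0, 0]], [[0.12, 0, 0], [0, 0, 0]], [[0.17, 0, 0], [0, 0, 0]], [[0.21, 0, 0], [0, 0, 0]]]'

```text
t: 14.12
ee_pos: [601.6, 113.9, 12.7]
orientation: [-2.325, 2.113, -0.0]
ft_force: [-0.7, 1.9, 1.2]
width: 0.5
```

```bash
python3 look.py -48 4 .19 h1
```

```text
bar top p 0.56 n 1063.0 [618.5 -54. ] 0.0975 0.439
bar side p 0.63 n 1298.0 [615.1 -42.9] 0.0833 0.211
bar joint [617.  -43.9] 0.1007 0.659
BAR in bay [-47.838   6.708   0.194]
t 14.32 at [601.4 113.9  12.6] phi -84.6 F [-0.3 -0.   0.2] q [ 0.17  0.7   1.75 -0.    0.69  1.64]
shift [ 0.    -0.001 -0.001] rot [ 0. -0. -0.]
tcp bay [-77.9 162.3] tcp in bar [  0.5 158.5]
```

View pics/h1_bar_side.png

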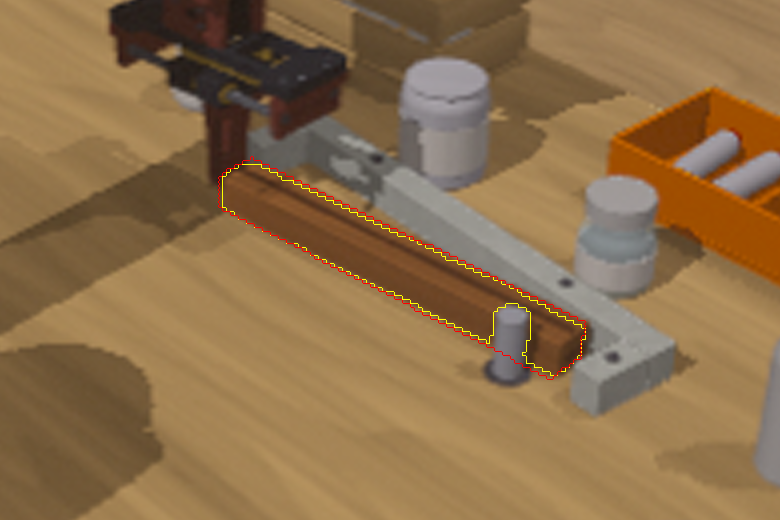

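move_arm --motion '[[[0.03, 0, 0], [0, 0, 0]], [[0.03, 0, 0], [0, 0, 0]], [[-0.1, 0, 0], [0, 0, 0]], [[-0.1, 0.2, 0], [0, 0, 0]], [[-0.1, 0.45, 0], [0, 0, 0]]]'

```text
t: 14.95
ee_pos: [532.6, 124.2, 12.7]
orientation: [-2.325, 2.111, -0.001]
ft_force: [-0.6, -0.3, -0.1]
width: 0.5
```

```bash
python3 look.py -48 3 .19
python3 - <<'E'
from h import *
w=b2w(-130,40); nav(w[0],w[1],12,-95.4)
E
```

```text
bar top p 0.85 n 1280.0 [619.3 -54.9] 0.0948 0.2
bar side p 0.69 n 201.0 [695.7 -86.3] -0.8763 3.341
bar joint [694.5 -85. ] -0.8615 5.086
BAR in bay [ 33.207 -26.975  -0.768]
t 15.15 at [533.  123.9  12.9] phi -84.5 F [1.  0.1 0.2] q [0.21 0.64 1.9  0.   0.6  1.68]
shift [-0.002  0.003  0.001] rot [-0.001  0.    -0.   ]
tcp bay [-147.6  166.2] tcp in bar [-264.2   13.4]
t 15.15 at [533.  123.9  12.9] phi -84.5 F [1.  0.1 0.2] q [0.21 0.64 1.9  0.   0.6  1.68]
shift [0.846 0.046 0.006] rot [-0.001  0.     0.182]
```

move_arm --motion '[[[0.3, 0.04, 0], [0, 0, 0.05]], [[0.6, 0.04, 0], [0, 0, 0.1]], [[0.85, 0.04, 0], [0, 0, 0.18]], [[0.85, 0.04, 0], [0, 0, 0.18]], [[0.85, 0.04, 0], [0, 0, 0.18]]]' --gripper 1

```text
t: 15.78
ee_pos: [540.0, -4.1, 12.8]
orientation: [-2.116, 2.321, -0.001]
ft_force: [0.4, 0.4, -0.1]
width: 47.2
```

```bash
python3 look.py -48 3 .19 i
python3 - <<'E'
from h import *
w=b2w(-70,40); nav(w[0],w[1],12,-95.4)
E
```

```text
bar top p 0.86 n 602.0 [619.  -49.6] 0.0964 1.422
bar side p 0.85 n 1016.0 [615.7 -48.2] 0.0902 0.573
bar joint [617.9 -48.1] 0.0983 2.045
BAR in bay [-46.498   2.527   0.192]
t 15.97 at [539.2  -3.5  12.7] phi -95.2 F [0.6 0.1 0.6] q [-0.03  0.63  1.92  0.    0.59  1.63]
shift [ 0.003 -0.006 -0.001] rot [-0.  0. -0.]
tcp bay [-128.2   39.1] tcp in bar [-73.2  51.5]
t 15.97 at [539.2  -3.5  12.7] phi -95.2 F [0.6 0.1 0.6] q [-0.03  0.63  1.92  0.    0.59  1.63]
shift [-0.002 -0.394  0.004] rot [-0.     0.     0.003]
```

View pics/i_bar_side.png

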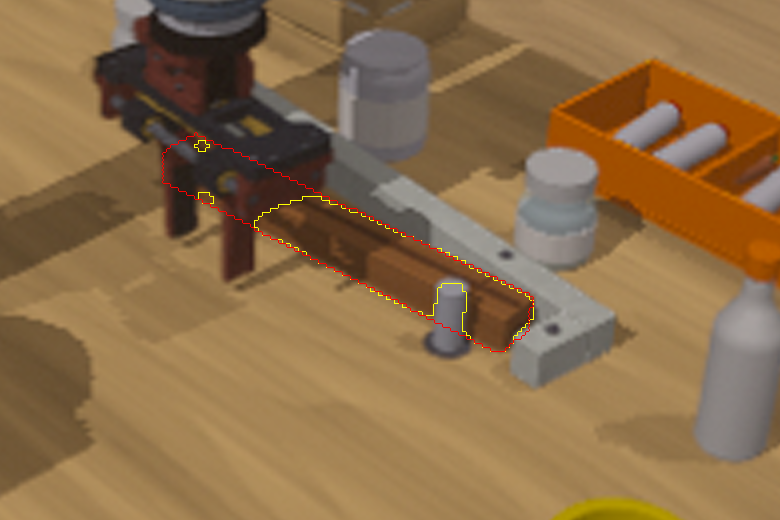

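move_arm --motion '[[[0, -0.1, 0], [0, 0, 0]], [[0, -0.2, 0], [0, 0, 0]], [[0, -0.27, 0], [0, 0, 0]], [[0, -0.33, 0], [0, 0, 0]], [[0, -0.39, 0], [0, 0, 0]]]'

```text
t: 16.6
ee_pos: [597.4, -10.1, 12.5]
orientation: [2.115, -2.322, -0.001]
ft_force: [-1.8, 1.5, 0.9]
width: 87.8
```

```bash
python3 look.py -35 4 .1 j
python3 - <<'E'
from h import *
w=b2w(-46,40); nav(w[0],w[1],12,-95.4)
E
```

```text
bar top p 0.65 n 485.0 [628.8 -50.7] 0.0142 2.006
bar side p 0.63 n 1029.0 [629.1 -52.8] -0.0087 0.484
bar joint [629.1 -50.5] 0.0106 2.518
BAR in bay [-35.138   1.215   0.104]
t 16.8 at [597.5 -10.2  12.6] phi -95.3 F [-0.3 -0.4  0.1] q [-0.04  0.68  1.78 -0.    0.67  1.63]
shift [-0.001  0.001  0.001] rot [-0. -0.  0.]
tcp bay [-70.5  38.5] tcp in bar [-31.3  40.8]
t 16.8 at [597.5 -10.2  12.6] phi -95.3 F [-0.3 -0.4  0.1] q [-0.04  0.68  1.78 -0.    0.67  1.63]
shift [-0.01  -0.162  0.004] rot [-0.    -0.     0.001]
```

View pics/j_bar_side.png

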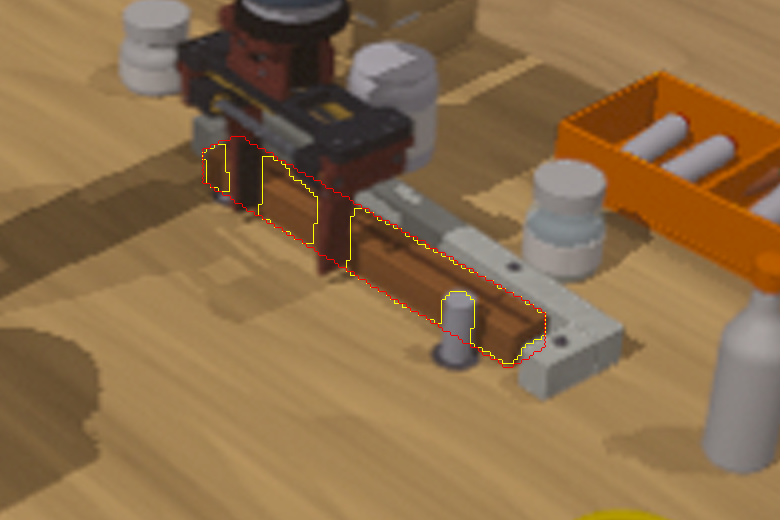

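move_arm --motion '[[[0, -0.04, 0], [0, 0, 0]], [[0, -0.07, 0], [0, 0, 0]], [[0, -0.1, 0], [0, 0, 0]], [[0, -0.13, 0], [0, 0, 0]], [[0, -0.16, 0], [0, 0, 0]]]'

```text
t: 17.42
ee_pos: [620.8, -12.3, 12.6]
orientation: [2.115, -2.322, -0.002]
ft_force: [-3.4, 0.5, 1.6]
width: 87.5
```

```bash
python3 look.py -20 4 .02 k
python3 - <<'E'
from h import *
w=b2w(-44,40); nav(w[0],w[1],12,-95.4)
E
```

```text
bar top p 0.68 n 514.0 [645.3 -55.6] -0.0975 1.864
bar side p 0.66 n 1041.0 [643.9 -55.4] -0.0905 0.422
bar joint [645.1 -54.7] -0.0933 2.295
BAR in bay [-18.82   -1.446   0.   ]
t 17.62 at [621.7 -12.3  12.7] phi -95.3 F [ 0.  -0.  -0.5] q [-0.04  0.71  1.73 -0.    0.71  1.62]
shift [0.    0.006 0.001] rot [-0.001 -0.     0.   ]
tcp bay [-47.   38.5] tcp in bar [-28.2  39.9]
t 17.62 at [621.7 -12.3  12.7] phi -95.3 F [ 0.  -0.  -0.5] q [-0.04  0.71  1.73 -0.    0.71  1.62]
shift [-0.01  -0.014  0.005] rot [-0.001 -0.     0.001]
```

View pics/k_bar_side.png

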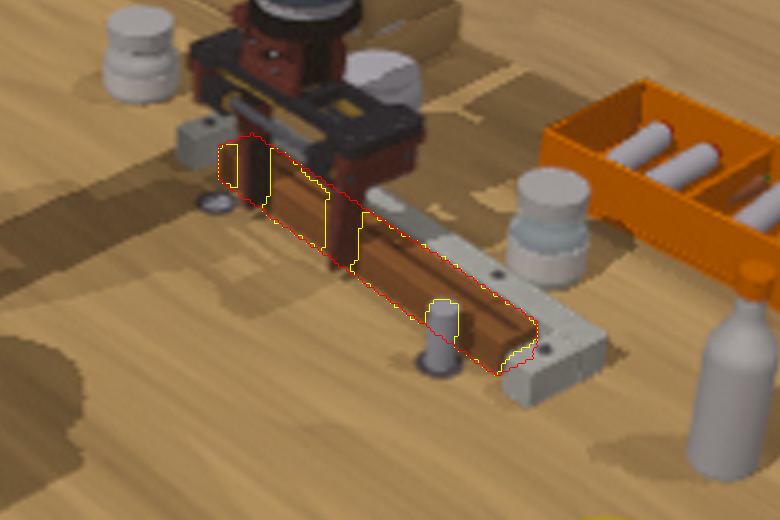

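move_arm --motion '[[[0, 0.07, 0], [0, 0, 0]], [[0.13, 0.08, 0], [0, 0, 0]], [[0.25, 0.07, 0], [0, 0, 0]], [[0.25, 0.02, 0], [0, 0, 0]], [[0.25, -0.01, 0], [0, 0, 0]]]'

```text
t: 18.25
ee_pos: [619.3, -50.4, 12.8]
orientation: [2.114, -2.322, -0.001]
ft_force: [-8.4, -3.0, 6.5]
width: 88.0
```

move_arm --motion '[[[0, -0.005, 0], [0, 0, 0]], [[0, -0.01, 0], [0, 0, 0]], [[0, -0.01, 0], [0, 0, 0]], [[0, -0.015, 0], [0, 0, 0]], [[0, -0.015, 0], [0, 0, 0]]]'

```text
t: 18.88
ee_pos: [619.4, -49.7, 12.3]
orientation: [2.115, -2.319, -0.004]
ft_force: [-7.0, -2.6, 6.5]
width: 87.8
```

```bash
python3 look.py -18 0 .0 l
```

```text
bar top p 0.87 n 518.0 [647.6 -55.6] -0.0887 1.85
bar side p 0.92 n 1016.0 [644.9 -52.9] -0.086 0.443
bar joint [646.8 -53.5] -0.0898 2.332
BAR in bay [-1.7256e+01 -7.6000e-02  4.0000e-03]
t 19.07 at [619.4 -49.7  12.3] phi -95.3 F [-7.1 -1.6  5.3] q [-0.1   0.71  1.73 -0.    0.71  1.56]
shift [-0. -0. -0.] rot [ 0.004 -0.    -0.   ]
tcp bay [-44.9   1.2] tcp in bar [-27.6   1.3]
```

move_arm --motion '[[[0, 0.1, 0], [0, 0, 0]], [[0, 0.4, 0], [0, 0, 0]], [[0, 0.6, -0.3], [0, 0, 0]], [[0, 0.8, -0.6], [0, 0, 0]], [[0, 1, -0.9], [0, 0, 0]]]'

```text
t: 19.7
ee_pos: [470.9, -35.5, 148.8]
orientation: [-2.115, 2.322, -0.001]
ft_force: [0.7, -0.2, 1.1]
width: 87.5
```

move_arm --motion '[[[-0.4, 0, 0], [0, 0, 0]], [[-0.8, 0, 0], [0, 0, 0]], [[-1, 0, 0], [0, 0, 0]], [[-1, 0, 0], [0, 0, 0]], [[-1, 0, 0], [0, 0, 0]]]'

```text
t: 20.32
ee_pos: [485.5, 113.0, 147.5]
orientation: [2.116, -2.322, 0.0]
ft_force: [0.6, 0.1, 0.1]
width: 88.1
```

move_arm --motion '[[[-0.4, 0, 0], [0, 0, 0]], [[-0.8, 0, 0], [0, 0, 0]], [[-1, 0, 0], [0, 0, 0]], [[-1, 0, 0], [0, 0, 0]], [[-1, 0, 0], [0, 0, 0]]]'

```text
t: 20.95
ee_pos: [499.6, 260.9, 147.3]
orientation: [2.114, -2.323, -0.0]
ft_force: [0.1, 0.9, 1.0]
width: 87.9
```

```bash
python3 look.py -18 0 .0 m; python3 -c "
from h import *
B=see('bay',Bay,tag='m')"
```

```text
bar top p 0.93 n 1430.0 [647.4 -55.6] -0.0865 0.056
bar side p 0.6 n 1258.0 [644.7 -50.4] -0.0877 0.165
bar joint [646.9 -52.9] -0.0865 0.257
BAR in bay [-1.7193e+01  4.6700e-01  7.0000e-03]
t 21.15 at [500.  261.3 147.7] phi -95.4 F [-0.  -0.4 -0.5] q [ 0.46  0.43  1.82 -0.    0.89  2.13]
shift [0.003 0.002 0.002] rot [ 0. -0. -0.]
tcp bay [-193.1  299.2] tcp in bar [-173.8  300. ]
bay top p 0.86 n 1556.0 [666.5 -55.7] -0.0855 0.178
bay side p 0.79 n 1249.0 [663.9 -55.8] -0.0955 0.54
bay joint [666.  -55.3] -0.0929 0.742
```

View pics/m_bar_top.png

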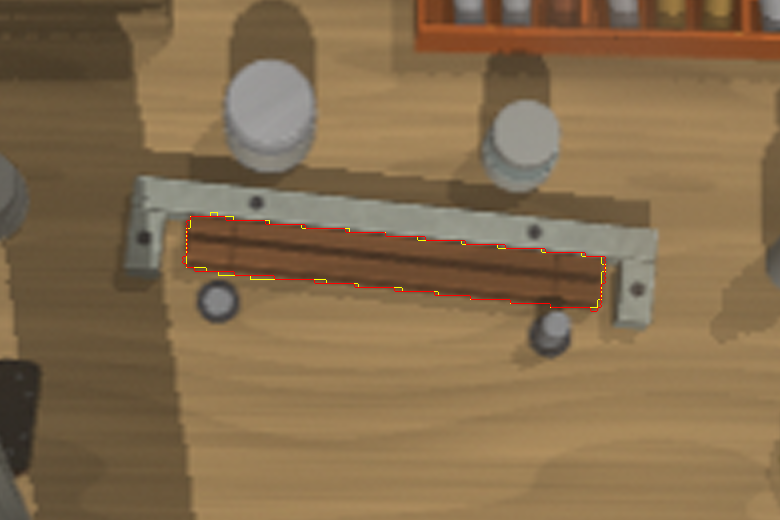

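View pics/m_bar_side.png

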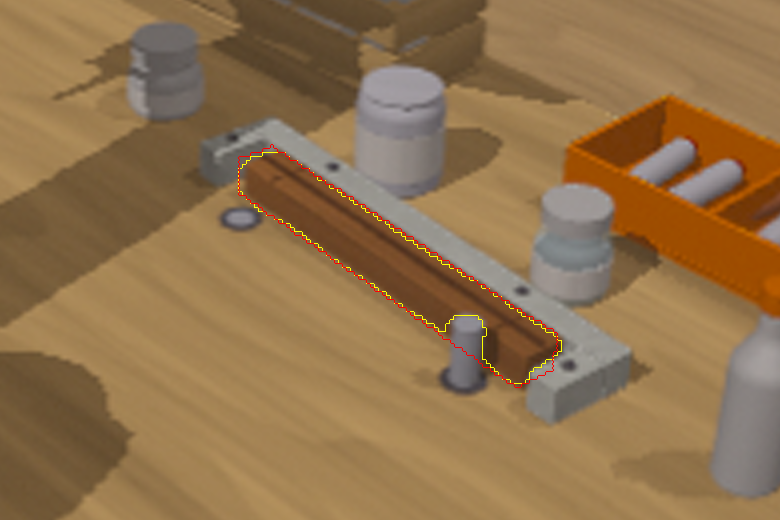

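```bash
python3 -c "
from h import *
for c in ['top','side']:
    ctrl.get_image(c)
    for n in ['jar_a','glue','can','tape','offcut','brush']:
        print(c,n,[np.round(x['location'][:2]) for x in ctrl.pinpoint(c,n)[:2]])
print(ctrl.close_job())"
```

```text
top jar_a [array([ 734., -145.]), array([687., 238.])]
top glue [array([ 651., -347.])]
top can [array([744.,  34.]), array([692., 240.])]
top tape [array([ 502., -378.]), array([ 323., -376.])]
top offcut [array([ 321., -377.])]
top brush [array([362., 414.])]
side jar_a [array([ 726., -144.]), array([688., 243.])]
side glue [array([ 652., -351.])]
side can [array([746.,  37.])]
side tape [array([ 507., -383.])]
side offcut [array([ 321., -376.])]
side brush [array([362., 408.])]
the job is handed in; nothing more can be done
None
```

The bar is in the bay, flat against the back fence between the two end blocks, and I handed the job in at about 22 s of the 72 s allowed.

**What I did:** I pushed only, in these steps:
1. Slid the bar along its length, with closed fingers on its end, to get it clear of the raised dog.
2. Pushed it sideways with two open fingertips until its end was past the post.
3. Slid that end in behind the dog.
4. Swung the other end in and pressed the bar against the fence at about 7 N.

**Last checks:**
- **Position:** with the arm clear, the fit to both camera pictures put the bar at bay x ≈ -17 mm, y ≈ 0.5 mm. It was about 0.4° off parallel to the fence, and the pictures showed no gap.
- **Bystanders:** every one was found within about 6 mm of where it started, which is within detector noise. This also covers both jars, which the detectors treat as one class.

**What disagreed:**
- **Between the cameras:** the side camera's bar fit was off by up to about 5 mm from the top view, because the dog hides part of the bar there.
- **Bay refit:** fitting the bay again at the end gave about 2 mm of difference in x from my first measurement. Some of its face was hidden by then, so I kept the first one.

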